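# Uncover the lock, key it and hold it open

### The arm

A 7-joint arm with a two-finger parallel gripper is mounted at the origin on the work surface. World frame = base frame: x ahead of the robot, y to its left, z up, the work surface at z = 0. Lengths are in m, angles in rad, forces in N, time in s.
With the tool pointing down it reaches from about 0.4 to 0.85 m from the base axis. Payload 10.4 kg.
Tool frame: the origin (TCP) lies at the centre of the arm's flange, where the gripper is bolted on; the fingertips stand 173 mm ahead of it and the grasp point (between the pads) lies 155 mm ahead of it; z points along the fingers, y is the line along which they close (so a half turn about z gives the same grasp; the last joint's range is limited). The gripper opens to 85 mm and grips with 20 to 120 N. Pads are 22 mm wide; open, the fingers measure 114 mm over their backs; the gripper's body (76 mm by 85 mm) begins 54 mm behind the grasp point. The pads swing forward as they close: fully open they stand 13 mm farther back than shut.
Start: joints at [-1.319, 0.332, -0.065, 1.46, 0.022, 1.35, -0.088], TCP at [0.17, 0.602, 0.405] pointing down, gripper open.
Joint ranges: [-2.6, 2.6], [-0.5, 2.12], [-1.47, 1.34], [0.16, 2.42], [-1.27, 4.41], [0.06, 2.06], [-2.6, 2.6]. Speed limits (rad/s): [2.22, 2.22, 2.79, 2.79, 3.14, 3.14, 3.14].

### API

Orientations are given as a unit quaternion [x, y, z, w].
In Python, from workcell import manip, viewer, finder gives the robot as it stands.
- The arm moves only by the tool arm_command, never from a script. Its argument "plan" is a list of rows, each an object with "dp": the shift along the tool's x, y, z in mm, a list of three; "spin": the turn about the tool's z in rad. A call has 1 to 5 rows; each row shifts and turns the commanded pose from where the row before left it, along the tool's axes as they then stand; what a row does not reach is not made up. A row lasts 1/10 s, in which the tool goes at most 50 mm and 8.59 degrees, less where a joint would pass 70% of its speed; a pose out of reach is approached as far as the arm can. A call is refused whole if a number of a shift passes 50 or a number of a turn 0.15, either way. A call with a gripper value outside its range is refused whole. "grip" is the closure, from -1 (fully open) to 1 (shut), set as the call begins (left out, the last holds). The fingers move at their own pace and stop on an object; "newtons" is the grip in N (left out, the last holds). Time passes only in rows, so rows that do not move let the fingers close. It gives the time, the measured TCP pose, the force, the opening and the grip force at its end, in the units of the state.
- manip.get_obs(): the state, without advancing time (a new reading comes with each control period).
- viewer.camera(name): name is "scene" or "top" or "wrist"; returns the picture (384x512x3 uint8, blue, green, red); there is no depth.
- viewer.camera_params(name): a dict with "vertical_fov" (degrees; the focal length in pixels is half the picture's height over the tangent of half this angle, whatever the lens; pixels are square), "cx", "cy" (the principal point, pixels), "k1" (the pictures are not rectified: a ray, as slopes to the right and down, at radius r is drawn at 1 + k1 r^2 times it, then the intrinsics apply), "R" (3x3) and "t" (3): a world point X has camera coordinates R X + t; the wrist camera has in their place "T_tool_cam" (4x4, takes a point from camera to tool coordinates, whose origin is the TCP and whose axes are the flange's). Camera axes: x right, y down, z forward; pixel columns grow to the right and rows downward; lengths in m; the calibration is good to about 2 mm. A picture is of the moment at which its call begins: read the wrist's pose just before it. camera_params takes no time and is no camera call.
- manip.hand_in(): hands the job in; it is judged then, once.
Trained networks look in the newest picture that a camera, given by its name, has taken for a name from the list of things; names that differ only in an ending like _2 or _b are one class to them, and where a whole thing is asked for, a point or a joint stands for the part that bears it (a point fixed in the world has none). Each returns a list of dicts, best first, with "score" (0 to 1); they miss things now and then, are a little off and sometimes report something else, mostly with a low value. They report only what shows in the picture. A call takes as long as a camera call. They do not tell look-alikes from the thing itself.
- finder.find_in(camera, thing): "position" ([x, y, z] in m, in world coordinates, good to about 4 mm: the middle of the surface that is visible of it).
The state is a dict: "clock": time; "joint_pos": joint angles; "joint_velocities": joint speeds; "tau": joint torques, N m; "position": TCP position; "ee_rot": TCP orientation; "ft_force": force on the tool from outside, world axes, zero at the start; "torque": the same for the moment, N m; "grip_width": opening from 0.0 (shut) to 1.0 (fully open); "grasp_force": force on a finger pad.
Only numpy, scipy, OpenCV 4.12 (cv2) and the standard library are available. Lean on these libraries where they do the work, as an engineer would, in place of code of your own. Each camera call takes 0.05 s, during which the arm holds its last target. There are 200 camera calls.

### The job

A yellow stacking cup is standing on the keyhole of the grey lock box: nest it upright and fully down into its twin on the counter and let go of it. Then take the key from its wooden stand, push it past the sticky pins until its collar is flat on the lock face, turn it a quarter turn clockwise (seen from above) against the spring, and finish there, still gripping the key and holding it turned so that I can lift the lid. Leave the other things on the counter where they are and knock nothing over.

Things in the scene. Friction and masses are not known exactly. Their poses are not given: they have to be found in the camera images.
- cup_a_mid (a point): yellow plastic stacking cup, open cone: 44 mm across at the foot, 66.5 mm at the rim, 75 mm high, wall 2.5 mm, inner floor 30 mm above its underside. Point: on its axis, half-way up (37.5 mm), z up. The cup standing over the keyhole. Nested, it rests on the twin's floor, 30 mm higher than the twin, 2 mm play all round; grip its rim, fingertips at most 25 mm below the rim.
- cup_b_mid (a point): yellow plastic stacking cup, open cone: 44 mm across at the foot, 66.5 mm at the rim, 75 mm high, wall 2.5 mm, inner floor 30 mm above its underside. Point: on its axis, half-way up (37.5 mm), z up. The twin, empty, on the counter beside the lock box.
- key_bow (a point): steel key, 75 mm long, 45 g, upright in its stand; same from both sides (fits the lock at yaw or yaw + 180 deg). Point: centre of its flat black bow, 34 mm wide (x), 10 mm thick (y), 32 mm high (z up). Below: neck 8 mm across; round collar 26 mm across, 4 mm thick, its underside 32 mm below this point; shank 5 mm across.
- key_tip (a point): centre of the bottom end of the key's bit, 59 mm below the bow's centre and 27 mm below the collar's underside; axes as the bow's. The bit is 18 mm wide (x), 5 mm thick (y), 16 mm high.
- keystand: fixed wooden key stand, 80 (x) x 60 (y) x 40 mm high; origin under its centre. The key hangs by its collar, which rests on the stand's top (bow centre 72 mm above the counter), bit in a slot of 21 (along x) x 8 mm, 32 mm deep, in the middle. Lift the key over 30 mm to clear it.
- lockbox: fixed grey steel lock box, 180 (x) x 220 (y) x 90 mm high; origin under its centre. The lock is in its flat top face, 40 mm nearer the robot than the middle, in a square steel plate of 60 mm, 8 mm thick.
- keyhole (a point): centre of the keyhole at the top face, 90 mm above the counter; axes as the box's, z up. Slot 20 mm long (x), 6.7 mm wide (y); its mouth is a funnel, 26 x 12.7 mm at the face, 4.5 mm deep. Fully home the bit is 27 mm deep, the collar flat on the plate, bow centre 32 mm above it. Only then is the bit below the slotted plate and free to turn; while turned the key cannot be pulled out.
- pins (a point): point inside the lock, 20 mm below the keyhole. 10.5 mm down begins the inner cylinder, with a slot of the same size. Two sticky pins stand in the slot, one in each half along x; the bit meets one when 14 mm deep, the other at 19 mm, and pushes them down: each takes 6 to 8 N, so about 15 N of push at the end. Rocking or twisting the key a few degrees does no harm. Grip the bow firmly (40 N).
- lock (a joint): turn of the lock's inner cylinder, rad: 0 at rest (slot in line with the keyhole), growing as the key turns clockwise seen from above; end stop at 1.66. A spring turns it back when let go (0.02 N m at 0, 0.1 N m at the end). The key has about 0.1 rad of play in it: turn the key a little beyond the quarter, 1.6 to 1.65 rad.
- griddle: bystander, not to be disturbed: black griddle pan, 250 x 250 x 32 mm with a wooden handle. Origin under its centre.
- tongs: bystander, not to be disturbed: steel kitchen tongs, 220 mm long, 10 mm high. Origin under its centre (middle of its length).
- susan: bystander, not to be disturbed: round bamboo lazy Susan, 260 mm across, top 28 mm high, stands firm. Origin under its centre.
- spice_jar: bystander, not to be disturbed: amber spice jar, 48 mm across, 90 mm high, standing on the lazy Susan. Origin under its centre.
- spatula: bystander, not to be disturbed: green silicone spatula, 270 mm long. Origin under its centre (middle of its length).
- salt_jar: bystander, not to be disturbed: small clear salt jar, 46 mm across, 75 mm high, between the robot and the lock box. Origin under its centre.
- bowl: bystander, not to be disturbed: wide yellow bowl, 170 mm across, 70 mm high. Origin under its centre.
- mug: bystander, not to be disturbed: blue mug, 80 mm across, 90 mm high. Origin under its centre.
There are look-alikes about, which are no part of the job. What is shaped like the part that bears cup_b_mid but red is not meant.

How it is judged:
On the way, in this order (a step that is already met when the one before it is completed fails the run):
1. the cup from the lock box is nested upright and fully down in its twin and let go (horizontal distance between cup_a_mid and cup_b_mid below 0.006 m and z of cup_a_mid in the frame of cup_b_mid between 0.024 and 0.036 m and angle between each of cup_a_mid, cup_b_mid's own z axis and vertical below 0.12 rad and height (world z) of cup_b_mid between 0.033 and 0.043 m and contact force between the fingers and cup_a below 0.1 N and contact force between the fingers and cup_b below 0.1 N), for 0.2 s.
2. the key is fully home in the lock, its collar on the face, the lock not yet turned (z of key_tip in the frame of keyhole below -0.0245 m and horizontal distance between key_tip and keyhole below 0.004 m and angle between key_bow's own z axis and vertical below 0.12 rad and value of joint lock below 0.35 rad), for 0.1 s.
3. the lock is turned a quarter with the key home and gripped (z of key_tip in the frame of keyhole below -0.0245 m and horizontal distance between key_tip and keyhole below 0.004 m and angle between key_bow's own z axis and vertical below 0.12 rad and value of joint lock above 1.3 rad and contact force between the fingers and key above 1 N), for 0.3 s.
At the end, for the whole second after the job is handed in: Cup nested in its twin (axes within 6 mm, 24-36 mm above it, both within 7 deg of upright, twin on the counter, fingers off both); key home (bit 24.5 mm deep or more, within 4 mm of centre, upright within 7 deg), gripped with over 1 N, lock held still beyond 1.3 rad (all of step 1 and all of step 3 and velocity of joint lock between -0.3 and 0.3 rad/s); the arm keeps its last pose, push and grip.
It fails at once if a bystander is pushed more than 30 mm or knocked over (distance of any of griddle, tongs, spice_jar, spatula, salt_jar, bowl, mug from where it was at the start of the episode above 0.03 m or angle between any of griddle, tongs, spice_jar, spatula, salt_jar, bowl, mug's own z axis and vertical above 0.5 rad).
It fails at once if a cup is tipped over (angle between any of cup_a_mid, cup_b_mid's own z axis and vertical above 0.9 rad).
It also fails if it takes over 72 s, if anything falls off the work surface, if the arm or the gripper's body presses on something with over 40 N, if the wrist force passes 120 N, or if a joint passes its speed limit or range.

## Working session

There is one attempt and no reset: what is moved stays moved. The work goes in short steps, Python scripts to look and compute and a tool call to move; the robot and the scene stay as the last step left them, time stands still between calls to the robot, and variables do not carry over. Pictures are saved under pics/ and viewed, at most 10 in all, crops included, and the job is handed in when it is done.

Besides the shell and the picture viewer there is one more tool, called after "Call:" by a JSON object that holds its "name" and its "arguments", one argument or row to a line. arm_command: Moves the arm, as the interface text tells. Its arguments: {"type":"object","properties":{"plan":{"type":"array","items":{"type":"object","properties":{"dp":{"type":"array","items":{"type":"number"}},"spin":{"type":"number"}}}},"grip":{"type":"number"},"newtons":{"type":"number"}},"required":["plan"]}

```bash
ls; mkdir -p pics; cat > h.py <<'E'
import numpy as np, cv2
from scipy.spatial.transform import Rotation as Ro
from workcell import manip, viewer, finder
E
python3 - <<'E'
from h import *
o=manip.get_obs(); print({k:np.round(v,3) for k,v in o.items()})
ims=[]
for c in ("scene","top"):
    ims.append(viewer.camera(c))
    p=viewer.camera_params(c); print(c,p)
    for t in ("cup_a_mid","key_bow","keystand","lockbox","keyhole","salt_jar","spice_jar","mug","bowl"):
        print(t,[(np.round(d["position"],3).tolist(),round(d["score"],2)) for d in finder.find_in(c,t)][:4])
cv2.imwrite("pics/a.png",ims[0]);cv2.imwrite("pics/b.png",ims[1])
print(viewer.camera_params("wrist"))
E
```

```text
pics
{'clock': np.float64(0.0), 'joint_pos': array([-1.319,  0.333, -0.065,  1.461,  0.022,  1.35 , -0.089]), 'joint_velocities': array([-0.001,  0.001, -0.001, -0.001,  0.001, -0.   ,  0.001]), 'tau': array([-1.0000e-03, -6.2544e+01,  4.8000e-02, -3.9163e+01,  1.6000e-02,
        9.0000e-03,  0.0000e+00]), 'position': array([0.17 , 0.601, 0.404]), 'ee_rot': array([ 0.137,  0.991, -0.001, -0.   ]), 'ft_force': array([-0.61 ,  0.994, -0.165]), 'torque': array([-0.009,  0.005,  0.056]), 'grasp_force': np.float64(0.0), 'grip_width': np.float64(1.0)}
scene {'vertical_fov': 42.27565065191142, 'cx': 254.80577836193783, 'cy': 181.69745029277107, 'k1': -0.10726108057776565, 'R': array([[ 0.74608224,  0.66559267, -0.01864664],
       [ 0.34796634, -0.41361565, -0.84133318],
       [-0.56769774,  0.62121534, -0.54019513]]), 't': array([-0.37257459, -0.06189438,  2.37933589])}
cup_a_mid [([0.598, -0.008, 0.14], 0.54)]
key_bow [([0.468, -0.305, 0.072], 0.48)]
keystand [([0.656, 0.406, 0.02], 0.73), ([0.483, -0.317, 0.032], 0.56)]
lockbox [([0.671, -0.041, 0.091], 0.64), ([0.397, 0.521, 0.003], 0
[... 775 characters left out ...]
], 0.75)]
salt_jar [([0.392, 0.05, 0.074], 0.68), ([0.629, -0.008, 0.091], 0.33)]
spice_jar [([0.673, -0.38, 0.116], 0.54)]
mug [([0.506, -0.611, 0.048], 0.95), ([0.632, -0.006, 0.092], 0.32)]
bowl [([0.495, 0.646, 0.026], 0.72)]
{'vertical_fov': 58.304018356548866, 'cx': 253.45119209517858, 'cy': 192.6934047676433, 'k1': 0.02111908333463991, 'T_tool_cam': array([[ 2.82582178e-04, -9.65447471e-01, -2.60597583e-01,
         6.57337002e-02],
       [ 9.99999325e-01, -2.08923039e-05,  1.16176215e-03,
         7.45099918e-05],
       [-1.12706482e-03, -2.60597735e-01,  9.65446814e-01,
         2.99145885e-02],
       [ 0.00000000e+00,  0.00000000e+00,  0.00000000e+00,
         1.00000000e+00]])}
```

View pics/a.png

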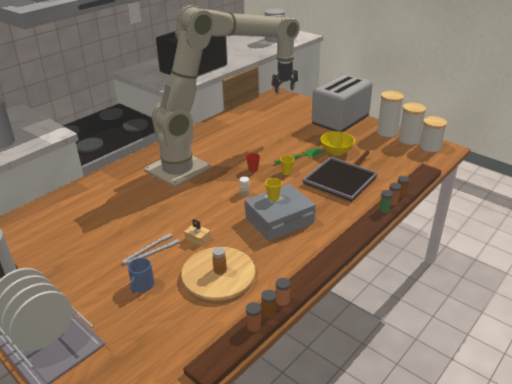

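View pics/b.png

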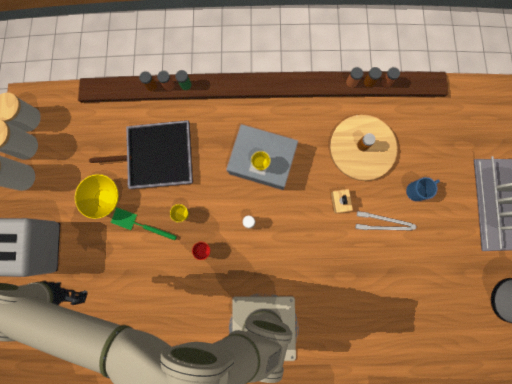

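The scene view shows cup A on the box at (273,188), the yellow twin at (288,165), a red look-alike at (253,162), the key at (197,228) and the salt jar at (244,185). In the top view, cup A is at (261,160), the twin at (179,213), the red cup at (201,251), the key stand at (343,200), the salt jar at (248,222), and the box is yawed about -14°.

```bash
cat >> h.py <<'E'
from scipy.optimize import fsolve, least_squares
def cam(c):
    p=dict(viewer.camera_params(c))
    if c=="wrist":
        o=manip.get_obs(); T=np.eye(4); T[:3,:3]=Ro.from_quat(o["ee_rot"]).as_matrix(); T[:3,3]=o["position"]
        W=np.linalg.inv(T@p["T_tool_cam"]); p["R"],p["t"]=W[:3,:3],W[:3,3]
    p["f"]=192/np.tan(np.radians(p["vertical_fov"])/2); return p
def proj(p,X):
    c=np.atleast_2d(X)@np.array(p["R"]).T+p["t"]; s=c[:,:2]/c[:,2:]; s=s*(1+p["k1"]*(s**2).sum(1,keepdims=True))
    return s*p["f"]+[p["cx"],p["cy"]]
def unproj(p,uv,z):
    uv=np.atleast_2d(uv).astype(float); K=np.array([[p["f"],0,p["cx"]],[0,p["f"],p["cy"]],[0,0,1]])
    n=cv2.undistortPoints(uv[:,None],K,np.array([p["k1"],0,0,0]))[:,0]
    # OpenCV model matches: drawn = ray*(1+k1 r^2)
    d=np.c_[n,np.ones(len(n))]@np.array(p["R"]); C=-np.array(p["R"]).T@p["t"]
    return C+d*((z-C[2])/d[:,2:])
def cent(pts):
    m=cv2.moments(cv2.convexHull(pts.astype(np.float32))); return np.array([m["m10"],m["m01"]])/m["m00"],m["m00"]
A=np.linspace(0,2*np.pi,48)
def cup_pts(x,y,z0):
    return np.vstack([np.c_[x+r*np.cos(A),y+r*np.sin(A),0*A+z0+h] for r,h in((.022,0),(.03325,.075))])
def cups(c,im,z0,guess):
    """yellow blobs -> cone fit for the blob nearest guess"""
    p=cam(c); hsv=cv2.cvtColor(im,cv2.COLOR_BGR2HSV); m=cv2.inRange(hsv,(22,150,60),(34,255,255))
    cs=[k[:,0] for k in cv2.findContours(m,cv2.RETR_EXTERNAL,cv2.CHAIN_APPROX_NONE)[0] if cv2.contourArea(k)>60]
    g=cent(proj(p,cup_pts(*guess,z0)))[0]
    b=min(cs,key=lambda k:np.hypot(*(cent(k)[0]-g))); ct,ar=cent(b)
    s=fsolve(lambda q:cent(proj(p,cup_pts(*q,z0)))[0]-ct,guess)
    return s,ar,cent(proj(p,cup_pts(*s,z0)))[1],ct
E
python3 - <<'E'
from h import *
p=cam("top"); gb=unproj(p,(179,213),.04)[0,:2]; print("B",gb,"red",unproj(p,(201,251),.04)[0],"key",unproj(p,(344,200),.072)[0],"salt",unproj(p,(248,222),.05)[0])
print("box",unproj(p,[(240,125),(298,142),(287,188),(228,172)],.09))
for c,f in(("top","b"),("scene","a")):
    im=cv2.imread(f"pics/{f}.png")
    print(c,cups(c,im,0,gb),cups(c,im,.09,(.6,0)))
E
```

```text
B [0.42432354 0.31200453] red [0.2833066 0.2273236 0.04     ] key [ 0.46339471 -0.29705896  0.072     ] salt [0.38830725 0.05298946 0.05      ]
box [[ 0.74521512  0.0793205   0.09      ]
 [ 0.6770849  -0.13353818  0.09      ]
 [ 0.50694292 -0.08963564  0.09      ]
 [ 0.56811621  0.12315544  0.09      ]]
top (array([0.42339688, 0.30611667]), 247.5, 269.32869245810434, array([178.73131313, 212.64713805])) (array([0.59366344, 0.00445197]), 244.0, 297.19893922668416, array([260.44330601, 160.28278689]))
scene (array([0.42107499, 0.31154962]), 203.0, 223.30452534439974, array([286.636289 , 164.1592775])) (array([0.58919167, 0.01128768]), 260.5, 303.6408124587033, array([272.87651951, 187.94817658]))
```

Call:
{"name": "arm_command", "arguments": {
  "plan": [
    {"dp": [-40,-27,0]},
    {"dp": [-40,-27,0]},
    {"dp": [-40,-27,0]},
    {"dp": [-40,-27,0]}
  ],
  "grip": -1
}}

```text
invalid input at $.plan[0]: expected keys dp, spin
```

Call:
{"name": "arm_command", "arguments": {
  "plan": [
    {"dp": [-40,-27,0]},
    {"dp": [-40,-27,0]},
    {"dp": [-40,-27,0]},
    {"dp": [-40,-25,0]},
    {"dp": [0,0,0]}
  ]
}}

```text
invalid input at $.plan[0]: expected keys dp, spin
```

```bash
cat >> h.py <<'E'
def st():
    o=manip.get_obs(); R=Ro.from_quat(o["ee_rot"]).as_matrix()
    print("t",round(float(o["clock"]),2),"p",np.round(o["position"],4),"x",np.round(R[:,0],4),"zx",np.round(R[:,2],4),"q",np.round(o["joint_pos"],2),"w",round(float(o["grip_width"]),3),"gf",o["grasp_force"],"ft",np.round(o["ft_force"],1))
    return o,R
def to(xyz):
    "tool-axis shift in mm to the TCP position"
    o=manip.get_obs(); return np.round(Ro.from_quat(o["ee_rot"]).inv().apply(np.array(xyz)-o["position"])*1e3,1)
E
python3 - <<'E'
from h import *
st(); p=cam("wrist"); im=viewer.camera("wrist"); cv2.imwrite("pics/c.png",im)
print(cups("wrist",im,0,(.4222,.309)))
print(to((.592,.008,.404)))
E
```

```text
t 1.0 p [0.1696 0.6016 0.4047] x [-0.9625  0.2713  0.    ] zx [ 0.e+00  1.e-04 -1.e+00] q [-1.32  0.33 -0.06  1.46  0.02  1.35 -0.09] w 1.002 gf 0.0 ft [-0.  -0.6 -0. ]Traceback (most recent call last):
  File "<stdin>", line 3, in <module>
  File "h.py", line 30, in cups
    b=min(cs,key=lambda k:np.hypot(*(cent(k)[0]-g))); ct,ar=cent(b)
ValueError: min() iterable argument is empty
```

View pics/c.png

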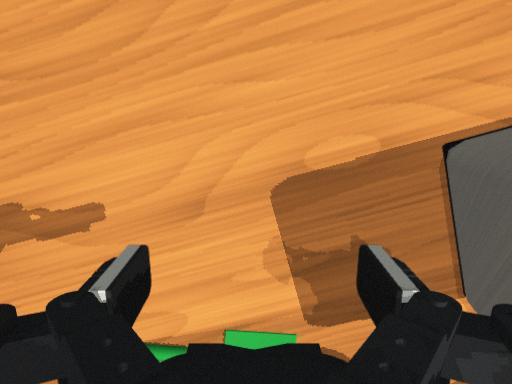

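The wrist view shows only counter, with the fingers at the bottom (about (130,270) and (385,270)); things show best above row 230, on the tool's +x side.

Call:
{"name": "arm_command", "arguments": {
  "plan": [
    {"dp": [-42,-24,0],"spin": 0},
    {"dp": [-42,-24,0],"spin": 0},
    {"dp": [-42,-24,0],"spin": 0},
    {"dp": [-42,-24,0],"spin": 0},
    {"dp": [-42,-24,0],"spin": 0}
  ],
  "grip": -1,
  "newtons": 30
}}

```text
clock: 1.55
position: [0.3403, 0.4274, 0.405]
ee_rot: [0.137, 0.991, 0.0, 0.0]
ft_force: [0.4, 0.1, -0.2]
grip_width: 1.003
grasp_force: 0.0
```

Call:
{"name": "arm_command", "arguments": {
  "plan": [
    {"dp": [-42,-24,0],"spin": 0},
    {"dp": [-42,-24,0],"spin": 0},
    {"dp": [-42,-24,0],"spin": 0},
    {"dp": [-42,-24,0],"spin": 0},
    {"dp": [0,0,0],"spin": 0}
  ]
}}

```text
clock: 2.05
position: [0.4792, 0.2848, 0.405]
ee_rot: [0.142, 0.99, -0.001, 0.001]
ft_force: [0.2, -0.6, -0.0]
grip_width: 1.001
grasp_force: 0.0
```

```bash
python3 - <<'E'
from h import *
o,R=st(); p=cam("wrist"); im=viewer.camera("wrist"); cv2.imwrite("pics/c.png",im)
print(cups("wrist",im,0,(.4222,.309)))
print(to(np.array((.592,.008,.404))-.07*R[:,0]))
E
```

```text
t 2.05 p [0.4792 0.2848 0.405 ] x [-0.9596  0.2812 -0.0028] zx [ 0.0023 -0.002  -1.    ] q [-0.81  0.18  0.22  1.66 -0.04  1.31  0.7 ] w 1.001 gf 0.0 ft [ 0.2 -0.6 -0. ]
(array([0.42119241, 0.30972828]), 4974.5, 5028.977250821597, array([259.56226756, 105.48544242]))
[-258.2 -237.3    1. ]h.py:31: RuntimeWarning: The iteration is not making good progress, as measured by the 
 improvement from the last ten iterations.
  s=fsolve(lambda q:cent(proj(p,cup_pts(*q,z0)))[0]-ct,guess)
```

Call:
{"name": "arm_command", "arguments": {
  "plan": [
    {"dp": [-32,-30,0],"spin": 0},
    {"dp": [-32,-30,0],"spin": 0},
    {"dp": [-32,-30,0],"spin": 0},
    {"dp": [-32,-30,0],"spin": 0},
    {"dp": [-32,-30,0],"spin": 0}
  ]
}}

```text
clock: 2.6
position: [0.5884, 0.1032, 0.4048]
ee_rot: [0.136, 0.991, 0.0, 0.0]
ft_force: [0.5, -0.0, 0.2]
grip_width: 1.001
grasp_force: 0.0
```

Call:
{"name": "arm_command", "arguments": {
  "plan": [
    {"dp": [-32,-30,0],"spin": 0},
    {"dp": [-32,-30,0],"spin": 0},
    {"dp": [-32,-27,0],"spin": 0},
    {"dp": [0,0,0],"spin": 0}
  ]
}}

```text
clock: 3.0
position: [0.6581, -0.0113, 0.4041]
ee_rot: [0.14, 0.99, -0.001, 0.0]
ft_force: [-0.0, 0.1, -0.5]
grip_width: 0.996
grasp_force: 0.0
```

```bash
python3 - <<'E'
from h import *
o,R=st(); p=cam("wrist"); im=viewer.camera("wrist"); cv2.imwrite("pics/d.png",im)
s=cups("wrist",im,.09,(.592,.008)); print(s)
print(to((*s[0],.36)))
E
```

```text
t 3.0 p [ 0.6581 -0.0113  0.4041] x [-9.608e-01  2.772e-01 -7.000e-04] zx [-1.e-04 -3.e-03 -1.e+00] q [-0.36  0.42  0.42  1.39 -0.17  1.37  1.35] w 0.996 gf 0.0 ft [-0.   0.1 -0.5]
(array([0.59405339, 0.00788059]), 10236.0, 10514.970563740382, array([250.32620164,  97.60682884]))
[65.4 -1.7 44.1]
```

View pics/d.png

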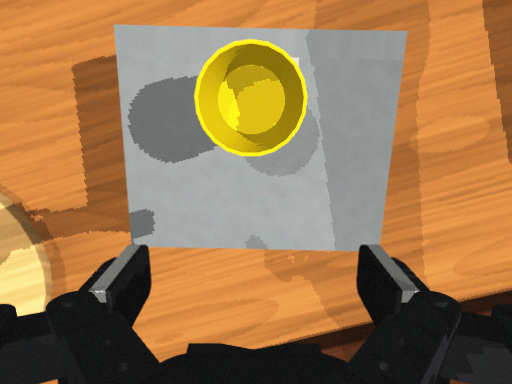

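The cup rim is centred at (250,98) on the box, and the box edges run nearly parallel to the image, so the heading already suits the lock.

Call:
{"name": "arm_command", "arguments": {
  "plan": [
    {"dp": [33,-1,20],"spin": 0},
    {"dp": [32,-1,20],"spin": 0},
    {"dp": [0,0,0],"spin": 0}
  ]
}}

```text
clock: 3.35
position: [0.5895, 0.0124, 0.3608]
ee_rot: [0.135, 0.991, 0.0, -0.004]
ft_force: [0.0, 0.2, -0.3]
grip_width: 0.999
grasp_force: 0.0
```

```bash
python3 - <<'E'
from h import *
st(); print(to((.594,.0079,.311)))
E
```

```text
t 3.35 p [0.5895 0.0124 0.3608] x [-0.9635  0.2675  0.0087] zx [-0.0086  0.0016 -1.    ] q [-0.43  0.29  0.41  1.63 -0.12  1.25  1.3 ] w 0.999 gf 0.0 ft [ 0.   0.2 -0.3]
[-5.9 -3.1 49.7]
```

Call:
{"name": "arm_command", "arguments": {
  "plan": [
    {"dp": [0,0,10],"spin": 0},
    {"dp": [0,0,0],"spin": 0},
    {"dp": [0,0,0],"spin": 0},
    {"dp": [0,0,0],"spin": 0}
  ]
}}

```text
clock: 3.75
position: [0.5945, 0.0093, 0.3553]
ee_rot: [0.137, 0.991, 0.0, 0.001]
ft_force: [0.3, -0.2, -0.3]
grip_width: 1.002
grasp_force: 0.0
```

```bash
python3 - <<'E'
from h import *
st(); print(to((.594,.0079,.311)))
E
```

```text
t 3.75 p [0.5945 0.0093 0.3553] x [-0.9624  0.2715 -0.0012] zx [ 0.0012 -0.     -1.    ] q [-0.43  0.31  0.41  1.63 -0.13  1.23  1.3 ] w 1.002 gf 0.0 ft [ 0.3 -0.2 -0.3]
[ 0.1 -1.5 44.3]
```

Call:
{"name": "arm_command", "arguments": {
  "plan": [
    {"dp": [0,-1,20],"spin": 0},
    {"dp": [0,0,20],"spin": 0},
    {"dp": [0,0,4],"spin": 0},
    {"dp": [0,0,0],"spin": 0},
    {"dp": [0,0,0],"spin": 0}
  ]
}}

```text
clock: 4.25
position: [0.594, 0.0082, 0.3118]
ee_rot: [0.137, 0.991, 0.0, 0.001]
ft_force: [0.1, 0.3, -0.3]
grip_width: 1.001
grasp_force: 0.0
```

Call:
{"name": "arm_command", "arguments": {
  "plan": [
    {"dp": [0,0,0],"spin": 0},
    {"dp": [0,0,0],"spin": 0},
    {"dp": [0,0,0],"spin": 0},
    {"dp": [0,0,0],"spin": 0},
    {"dp": [0,0,0],"spin": 0}
  ],
  "grip": 1,
  "newtons": 25
}}

```text
clock: 4.75
position: [0.5939, 0.0081, 0.3119]
ee_rot: [0.137, 0.991, 0.0, 0.001]
ft_force: [-0.4, -0.8, 6.4]
grip_width: 0.743
grasp_force: 26.8
```

```bash
python3 - <<'E'
from h import *
o,R=st(); im=viewer.camera("wrist"); cv2.imwrite("pics/e.png",im)
E
```

```text
t 4.75 p [0.5939 0.0081 0.3119] x [-0.9624  0.2715 -0.0019] zx [ 2.1e-03  4.0e-04 -1.0e+00] q [-0.42  0.34  0.4   1.68 -0.14  1.14  1.32] w 0.743 gf 26.81640091337613 ft [-0.4 -0.8  6.4]
```

View pics/e.png

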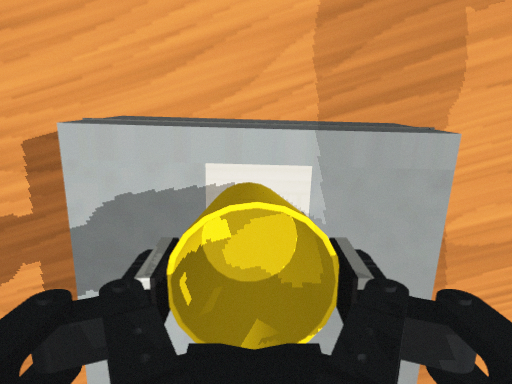

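The cup is held between the pads, with its rim centred near (253,275). I'll lift it and carry it to the twin.

Call:
{"name": "arm_command", "arguments": {
  "plan": [
    {"dp": [0,0,-20],"spin": 0},
    {"dp": [0,0,-30],"spin": 0},
    {"dp": [10,10,-10],"spin": 0},
    {"dp": [31,30,0],"spin": 0},
    {"dp": [31,30,0],"spin": 0}
  ]
}}

```text
clock: 5.3
position: [0.5423, 0.0962, 0.3707]
ee_rot: [0.138, 0.99, 0.0, 0.0]
ft_force: [0.2, 1.6, -1.6]
grip_width: 0.741
grasp_force: 27.8
```

Call:
{"name": "arm_command", "arguments": {
  "plan": [
    {"dp": [31,30,0],"spin": 0},
    {"dp": [31,30,0],"spin": 0},
    {"dp": [31,30,0],"spin": 0},
    {"dp": [31,30,0],"spin": 0},
    {"dp": [31,30,0],"spin": 0}
  ]
}}

```text
clock: 5.8
position: [0.4328, 0.2834, 0.3705]
ee_rot: [0.137, 0.991, 0.0, -0.0]
ft_force: [0.4, -0.1, -1.0]
grip_width: 0.744
grasp_force: 27.8
```

Call:
{"name": "arm_command", "arguments": {
  "plan": [
    {"dp": [21,23,0],"spin": 0},
    {"dp": [0,0,0],"spin": 0},
    {"dp": [0,0,0],"spin": 0},
    {"dp": [0,0,0],"spin": 0},
    {"dp": [0,0,0],"spin": 0}
  ]
}}

```text
clock: 6.3
position: [0.4212, 0.3084, 0.3706]
ee_rot: [0.138, 0.99, -0.0, 0.0]
ft_force: [-0.5, -0.3, -0.1]
grip_width: 0.743
grasp_force: 27.8
```

```bash
python3 - <<'E'
from h import *
o,R=st(); print(to((.4212,.3097,.2518)))
w=viewer.camera("wrist"); cv2.imwrite("pics/f.png",w); s=viewer.camera("scene"); t=viewer.camera("top"); cv2.imwrite("pics/g.png",np.hstack([cv2.resize(s[130:200,250:340],None,fx=4,fy=4),cv2.resize(t[170:240,140:230],None,fx=4,fy=4)]))
E
```

```text
t 6.3 p [0.4212 0.3084 0.3706] x [-9.620e-01  2.732e-01 -1.000e-04] zx [ 1.e-04 -2.e-04 -1.e+00] q [-0.87  0.12  0.16  1.79 -0.02  1.23  0.59] w 0.743 gf 27.758256586821517 ft [-0.5 -0.3 -0.1]
[  0.4   1.2 118.8]
```

View pics/g.png

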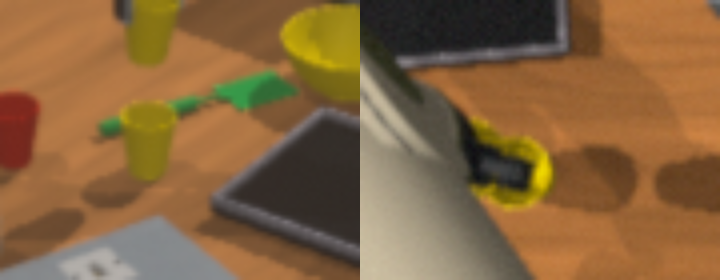

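The scene crop shows cup A held upright right above the twin (148,140 in the crop), and the keyhole plate is now clear. I'll lower it.

Call:
{"name": "arm_command", "arguments": {
  "plan": [
    {"dp": [0,1,25],"spin": 0},
    {"dp": [0,0,25],"spin": 0},
    {"dp": [0,0,15],"spin": 0},
    {"dp": [0,0,0],"spin": 0},
    {"dp": [0,0,0],"spin": 0}
  ]
}}

```text
clock: 6.95
position: [0.4213, 0.3103, 0.3062]
ee_rot: [0.137, 0.991, 0.0, 0.0]
ft_force: [-0.1, -0.1, 0.7]
grip_width: 0.737
grasp_force: 27.8
```

Call:
{"name": "arm_command", "arguments": {
  "plan": [
    {"dp": [0,0,5],"spin": 0},
    {"dp": [0,0,5],"spin": 0},
    {"dp": [0,0,5],"spin": 0},
    {"dp": [0,0,5],"spin": 0},
    {"dp": [0,0,5],"spin": 0}
  ]
}}

```text
clock: 7.45
position: [0.421, 0.3104, 0.2803]
ee_rot: [0.137, 0.991, 0.0, -0.0]
ft_force: [0.7, -0.6, -0.7]
grip_width: 0.742
grasp_force: 27.8
```

Entered freely (about 15 mm in). Continuing.

Call:
{"name": "arm_command", "arguments": {
  "plan": [
    {"dp": [0,0,5],"spin": 0},
    {"dp": [0,0,5],"spin": 0},
    {"dp": [0,0,5],"spin": 0},
    {"dp": [0,0,5],"spin": 0},
    {"dp": [0,0,5],"spin": 0}
  ]
}}

```text
clock: 7.95
position: [0.421, 0.3104, 0.2553]
ee_rot: [0.137, 0.991, 0.0, 0.0]
ft_force: [-0.3, 0.3, -0.5]
grip_width: 0.744
grasp_force: 27.8
```

Call:
{"name": "arm_command", "arguments": {
  "plan": [
    {"dp": [0,0,2],"spin": 0},
    {"dp": [0,0,2],"spin": 0},
    {"dp": [0,0,0],"spin": 0},
    {"dp": [0,0,0],"spin": 0}
  ]
}}

```text
clock: 8.35
position: [0.4214, 0.3104, 0.2522]
ee_rot: [0.137, 0.991, 0.0, 0.0]
ft_force: [0.7, -0.7, 5.2]
grip_width: 0.743
grasp_force: 28.2
```

Call:
{"name": "arm_command", "arguments": {
  "plan": [
    {"dp": [0,0,0],"spin": 0},
    {"dp": [0,0,0],"spin": 0},
    {"dp": [0,0,0],"spin": 0},
    {"dp": [0,0,0],"spin": 0},
    {"dp": [0,0,-10],"spin": 0}
  ],
  "grip": -1
}}

```text
clock: 8.85
position: [0.4205, 0.3101, 0.2609]
ee_rot: [0.137, 0.991, -0.001, -0.001]
ft_force: [0.5, 0.1, -0.3]
grip_width: 1.004
grasp_force: 0.0
```

Call:
{"name": "arm_command", "arguments": {
  "plan": [
    {"dp": [0,0,-20],"spin": 0},
    {"dp": [0,0,-40],"spin": 0},
    {"dp": [0,0,-40],"spin": 0},
    {"dp": [-18,-14,-40],"spin": 0},
    {"dp": [-35,-27,0],"spin": 0}
  ]
}}

```text
clock: 9.35
position: [0.4606, 0.259, 0.4083]
ee_rot: [0.134, 0.991, 0.004, 0.003]
ft_force: [1.8, 0.2, 0.1]
grip_width: 1.004
grasp_force: 0.0
```

Call:
{"name": "arm_command", "arguments": {
  "plan": [
    {"dp": [-35,-27,0],"spin": 0},
    {"dp": [-35,-27,0],"spin": 0},
    {"dp": [-35,-27,0],"spin": 0},
    {"dp": [-35,-27,0],"spin": 0},
    {"dp": [-35,-27,0],"spin": 0}
  ]
}}

```text
clock: 9.85
position: [0.5934, 0.0776, 0.4027]
ee_rot: [0.137, 0.991, 0.0, 0.0]
ft_force: [1.1, 0.1, 0.2]
grip_width: 0.999
grasp_force: 0.0
```

Call:
{"name": "arm_command", "arguments": {
  "plan": [
    {"dp": [-35,-27,0],"spin": 0},
    {"dp": [-35,-27,0],"spin": 0},
    {"dp": [0,0,0],"spin": 0},
    {"dp": [0,0,0],"spin": 0},
    {"dp": [0,0,0],"spin": 0}
  ]
}}

```text
clock: 10.35
position: [0.6452, 0.0093, 0.402]
ee_rot: [0.136, 0.991, 0.0, -0.0]
ft_force: [-0.4, 0.9, 0.8]
grip_width: 1.0
grasp_force: 0.0
```

```bash
python3 - <<'E'
from h import *
o,R=st(); p=cam("wrist"); im=viewer.camera("wrist"); cv2.imwrite("pics/i.png",im)
print("guess px",proj(p,(.594,.008,.09)))
for th in ("keyhole",): print(finder.find_in("wrist",th))
s=viewer.camera("scene")
print(cups("scene",s,0,(.4212,.3097))[1:])
pc=cam("scene"); print(cent(proj(pc,np.vstack([cup_pts(.4212,.3097,0),cup_pts(.4212,.3097,.03)]))))
u,v=proj(p,(.594,.008,.09))[0].astype(int)
c=im[max(v-70,0):v+70,u-90:u+90]; cv2.imwrite("pics/j.png",np.hstack([cv2.resize(c,None,fx=3,fy=3),cv2.resize(s[145:185,270:305],(245,3*c.shape[0]))]))
print(u,v,c.shape)
E
```

```text
t 10.35 p [0.6452 0.0093 0.402 ] x [-9.629e-01  2.700e-01  3.000e-04] zx [ 0.e+00  9.e-04 -1.e+00] q [-0.4   0.39  0.42  1.43 -0.16  1.36  1.33] w 1.0 gf 0.0 ft [-0.4  0.9  0.8]
guess px [[233.82090925 121.47077384]]
[{'position': [0.6227, -0.0022, 0.0929], 'score': 0.87}]
(186.5, 223.31015479797497, array([286.53798034, 164.16621984]))
(array([286.46384665, 161.30382741]), 305.1943649384193)
233 121 (140, 180, 3)
```

View pics/j.png

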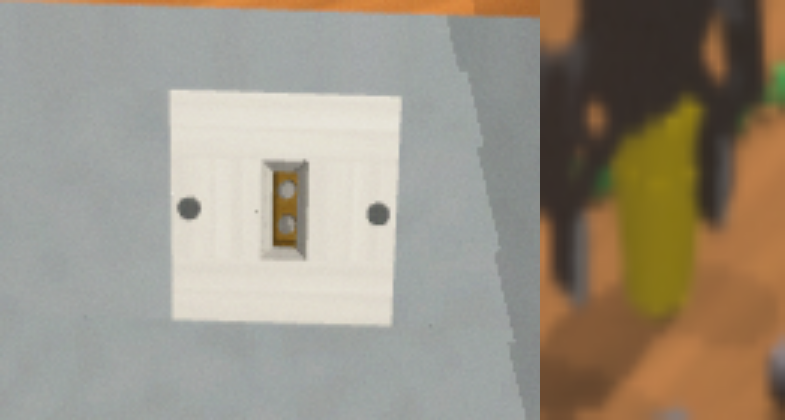

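The crop shows the white lock plate with its funnel centred at about (285,210) in the crop, roughly (238,121) in the picture, slot along the image vertical. The nested cups are partly hidden by the gripper in the right panel.

```bash
cat >> h.py <<'E'
def lock(im,p,guess,z=.09):
    "rectify the plate to 0.25 mm/px world grid, then plate and funnel rectangles"
    n=400; s=.00025; g=(np.arange(n)-n/2)*s; X,Y=np.meshgrid(guess[0]+g,guess[1]+g,indexing="ij")
    uv=proj(p,np.c_[X.ravel(),Y.ravel(),0*X.ravel()+z]).reshape(n,n,2).astype(np.float32)
    w=cv2.remap(im,uv[...,0],uv[...,1],cv2.INTER_LINEAR); hsv=cv2.cvtColor(w,cv2.COLOR_BGR2HSV)
    m=((w.min(2)>185)).astype(np.uint8)*255
    k=max(cv2.findContours(m,cv2.RETR_EXTERNAL,cv2.CHAIN_APPROX_NONE)[0],key=cv2.contourArea)
    fill=np.zeros_like(m); cv2.drawContours(fill,[k],-1,255,-1); inn=cv2.morphologyEx(fill&~m,cv2.MORPH_OPEN,np.ones((5,5)))
    h=max(cv2.findContours(inn,cv2.RETR_EXTERNAL,cv2.CHAIN_APPROX_NONE)[0],key=cv2.contourArea)
    cv2.imwrite("pics/rect.png",np.hstack([w,cv2.merge([m]*3)]))
    for q in (k,h):
        (c,r),sz,a=cv2.minAreaRect(q); print("centre",guess[0]+(r-n/2)*s,guess[1]+(c-n/2)*s,"size mm",np.array(sz)*s*1e3,"ang",a)
E
python3 - <<'E'
from h import *
p=cam("wrist"); im=cv2.imread("pics/i.png"); lock(im,p,(.594,.008))
E
```

```text
centre 0.5942281494140624 0.010836776733398439 size mm [60.56652832 60.3969841 ] ang 17.223434448242188
centre 0.5942161865234374 0.011291820526123047 size mm [12.79599571 26.60612679] ang 17.35402488708496
```

View pics/rect.png

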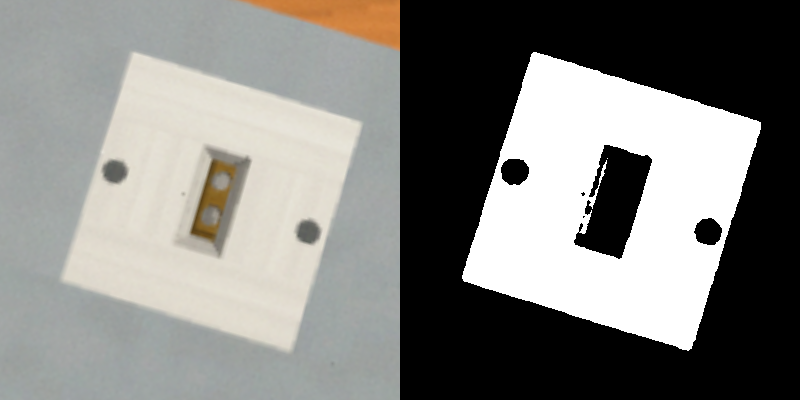

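Plate and funnel measure 60.5 mm and 12.8 x 26.6 mm as specified: keyhole at (0.5942, 0.0110), yaw -17.3°. Next, the key.

Call:
{"name": "arm_command", "arguments": {
  "plan": [
    {"dp": [3,-43,0],"spin": 0},
    {"dp": [3,-43,0],"spin": 0},
    {"dp": [4,-43,0],"spin": 0},
    {"dp": [4,-43,0],"spin": 0},
    {"dp": [3,-43,0],"spin": 0}
  ]
}}

```text
clock: 11.0
position: [0.5698, -0.1947, 0.4022]
ee_rot: [0.136, 0.991, 0.0, 0.0]
ft_force: [0.1, -1.2, -0.1]
grip_width: 1.002
grasp_force: 0.0
```

Call:
{"name": "arm_command", "arguments": {
  "plan": [
    {"dp": [4,-43,10],"spin": 0},
    {"dp": [4,-43,10],"spin": 0},
    {"dp": [4,-43,10],"spin": 0},
    {"dp": [0,0,0],"spin": 0},
    {"dp": [0,0,0],"spin": 0}
  ]
}}

```text
clock: 11.5
position: [0.5238, -0.3152, 0.3717]
ee_rot: [0.138, 0.99, 0.0, -0.0]
ft_force: [1.0, 1.7, 0.4]
grip_width: 1.003
grasp_force: 0.0
```

Call:
{"name": "arm_command", "arguments": {
  "plan": [
    {"dp": [0,0,0],"spin": 0},
    {"dp": [0,0,0],"spin": 0}
  ]
}}

```text
clock: 11.7
position: [0.5252, -0.3133, 0.3719]
ee_rot: [0.135, 0.991, 0.0, 0.0]
ft_force: [-0.2, 0.5, 0.7]
grip_width: 1.0
grasp_force: 0.0
```

```bash
python3 - <<'E'
from h import *
o,R=st(); p=cam("wrist"); im=viewer.camera("wrist"); cv2.imwrite("pics/k.png",im)
print("guess px",proj(p,(.463,-.297,.072)))
for th in ("key_bow","keystand"): print(th,[(np.round(d["position"],4),d["score"]) for d in finder.find_in("wrist",th)])
u,v=proj(p,(.463,-.297,.072))[0].astype(int); v=max(v,70)
cv2.imwrite("pics/l.png",cv2.resize(im[v-70:v+90,u-90:u+90],None,fx=3.5,fy=3.5)); print(u,v)
s=viewer.camera("scene"); print(cups("scene",s,0,(.4212,.3097))[1:])
E
```

```text
t 11.7 p [ 0.5252 -0.3133  0.3719] x [-9.633e-01  2.685e-01 -5.000e-04] zx [ 7.e-04  6.e-04 -1.e+00] q [ 0.02  0.35  0.57  1.57 -0.2   1.28  1.91] w 1.0 gf 0.0 ft [-0.2  0.5  0.7]
guess px [[251.34563618 101.40947258]]
key_bow [(array([ 0.4646, -0.2993,  0.0876]), 0.59), (array([ 0.6255, -0.3607,  0.0301]), 0.46)]
keystand [(array([ 0.4615, -0.2996,  0.0384]), 0.64)]
251 101
(278.0, 218.5288985101506, array([286.61930456, 160.93944844]))
```

View pics/l.png

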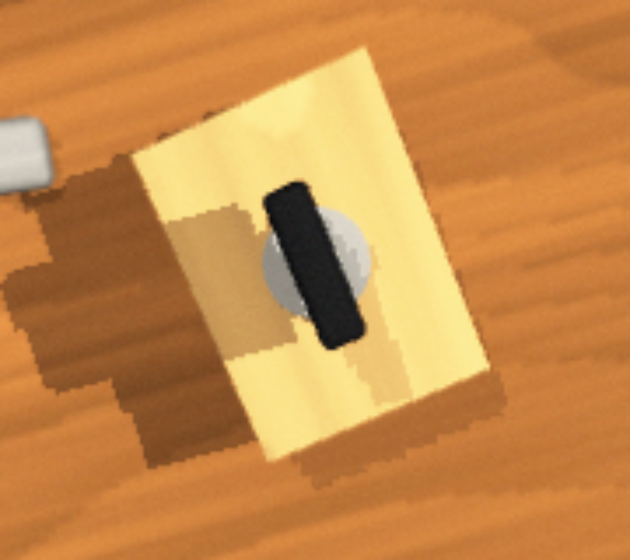

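The nested cups match the prediction (286.6,160.9 against 286.5,161.3). The crop shows the black bow centred at about (315,265) in the crop, turned about 20° from the image vertical, on the pale stand.

```bash
cat >> h.py <<'E'
def bow(im,p,guess,z=.088):
    n=400; s=.00025; g=(np.arange(n)-n/2)*s; X,Y=np.meshgrid(guess[0]+g,guess[1]+g,indexing="ij")
    uv=proj(p,np.c_[X.ravel(),Y.ravel(),0*X.ravel()+z]).reshape(n,n,2).astype(np.float32)
    w=cv2.remap(im,uv[...,0],uv[...,1],cv2.INTER_LINEAR); m=(w.max(2)<60).astype(np.uint8)*255
    m=cv2.morphologyEx(m,cv2.MORPH_OPEN,np.ones((9,9)))
    for k in cv2.findContours(m,cv2.RETR_EXTERNAL,cv2.CHAIN_APPROX_NONE)[0]:
        if cv2.contourArea(k)<1500: continue
        (c,r),sz,a=cv2.minAreaRect(k); b=cv2.boxPoints(cv2.minAreaRect(k)); e=[b[1]-b[0],b[2]-b[1]]; e=max(e,key=np.linalg.norm)
        print("bow centre",guess[0]+(r-n/2)*s,guess[1]+(c-n/2)*s,"size mm",np.round(np.array(sz)*s*1e3,1),"yaw(deg, mod 180)",np.degrees(np.arctan2(e[0],e[1])))
E
python3 - <<'E'
from h import *
p=cam("wrist"); im=cv2.imread("pics/k.png"); bow(im,p,(.463,-.297))
o,R=st()
E
```

```text
bow centre 0.4656016235351563 -0.2996317138671875 size mm [32.9  9.7] yaw(deg, mod 180) 7.9071703
t 11.9 p [ 0.5246 -0.3143  0.3718] x [-9.628e-01  2.701e-01 -2.000e-04] zx [ 3.e-04  1.e-04 -1.e+00] q [ 0.02  0.35  0.57  1.57 -0.19  1.28  1.91] w 1.001 gf 0.0 ft [-0.2  0.4  0.7]
```

Call:
{"name": "arm_command", "arguments": {
  "plan": [
    {"dp": [30,-1,20],"spin": 0},
    {"dp": [31,-1,20],"spin": 0},
    {"dp": [0,0,10],"spin": -0.14},
    {"dp": [0,0,10],"spin": -0.14},
    {"dp": [0,0,0],"spin": -0.13}
  ]
}}

```text
clock: 12.4
position: [0.4646, -0.2998, 0.3105]
ee_rot: [-0.071, 0.998, 0.001, -0.001]
ft_force: [0.5, 0.2, 0.1]
grip_width: 0.999
grasp_force: 0.0
```

Call:
{"name": "arm_command", "arguments": {
  "plan": [
    {"dp": [0,0,0],"spin": 0},
    {"dp": [0,0,0],"spin": 0},
    {"dp": [0,0,0],"spin": 0},
    {"dp": [0,0,0],"spin": 0}
  ]
}}

```text
clock: 12.8
position: [0.465, -0.3004, 0.3118]
ee_rot: [-0.067, 0.998, -0.0, 0.0]
ft_force: [0.5, -0.2, 0.3]
grip_width: 0.999
grasp_force: 0.0
```

```bash
python3 - <<'E'
from h import *
o,R=st(); p=cam("wrist"); im=viewer.camera("wrist"); cv2.imwrite("pics/m.png",im)
print(to((.4656,-.2996,.227)), np.degrees(np.arctan2(R[1,0],R[0,0])))
bow(im,p,(.4656,-.2996))
E
```

```text
t 12.8 p [ 0.465  -0.3004  0.3118] x [-9.911e-01 -1.331e-01 -3.000e-04] zx [ 3.e-04 -1.e-04 -1.e+00] q [ 0.05  0.26  0.52  1.79 -0.14  1.12  2.31] w 0.999 gf 0.0 ft [ 0.5 -0.2  0.3]
[-0.7  0.7 84.8] -172.35124014366517
bow centre 0.46286583099365236 -0.2990312171936035 size mm [39.1  9.6] yaw(deg, mod 180) 7.594644
```

Call:
{"name": "arm_command", "arguments": {
  "plan": [
    {"dp": [0,1,25],"spin": 0},
    {"dp": [0,0,25],"spin": 0},
    {"dp": [0,0,25],"spin": 0},
    {"dp": [0,0,10],"spin": 0},
    {"dp": [0,0,0],"spin": 0}
  ]
}}

```text
clock: 13.35
position: [0.4644, -0.2992, 0.2257]
ee_rot: [-0.067, 0.998, 0.0, -0.001]
ft_force: [0.0, -0.5, 0.2]
grip_width: 0.999
grasp_force: 0.0
```

Call:
{"name": "arm_command", "arguments": {
  "plan": [
    {"dp": [0,0,0],"spin": 0},
    {"dp": [0,0,0],"spin": 0},
    {"dp": [0,0,0],"spin": 0},
    {"dp": [0,0,0],"spin": 0},
    {"dp": [0,0,0],"spin": 0}
  ],
  "grip": 1,
  "newtons": 40
}}

```text
clock: 13.85
position: [0.4649, -0.2994, 0.227]
ee_rot: [-0.068, 0.998, -0.0, 0.0]
ft_force: [0.3, 0.2, 0.2]
grip_width: 0.149
grasp_force: 0.0
```

Call:
{"name": "arm_command", "arguments": {
  "plan": [
    {"dp": [0,0,0],"spin": 0},
    {"dp": [0,0,0],"spin": 0},
    {"dp": [0,0,0],"spin": 0},
    {"dp": [0,0,0],"spin": 0}
  ]
}}

```text
clock: 14.25
position: [0.4649, -0.2995, 0.227]
ee_rot: [-0.068, 0.998, -0.0, 0.0]
ft_force: [-1.2, 1.0, 5.5]
grip_width: 0.109
grasp_force: 42.5
```

```bash
python3 - <<'E'
from h import *
o,R=st()
E
```

```text
t 14.25 p [ 0.4649 -0.2995  0.227 ] x [-9.909e-01 -1.348e-01 -5.000e-04] zx [ 5.e-04 -0.e+00 -1.e+00] q [ 0.08  0.37  0.49  1.87 -0.21  0.95  2.37] w 0.109 gf 42.533429861068726 ft [-1.2  1.   5.5]
```

The key is held at its centre. I'll lift it straight out, turn it to the lock's yaw and carry it over.

Call:
{"name": "arm_command", "arguments": {
  "plan": [
    {"dp": [0,0,-15],"spin": 0},
    {"dp": [0,0,-30],"spin": 0},
    {"dp": [0,0,-35],"spin": 0},
    {"dp": [0,0,-35],"spin": 0},
    {"dp": [0,0,-23],"spin": 0.14}
  ]
}}

```text
clock: 14.75
position: [0.4646, -0.2998, 0.3681]
ee_rot: [0.003, 1.0, -0.0, 0.001]
ft_force: [0.8, -0.5, -1.3]
grip_width: 0.114
grasp_force: 41.7
```

Call:
{"name": "arm_command", "arguments": {
  "plan": [
    {"dp": [0,0,0],"spin": 0.14},
    {"dp": [0,0,0],"spin": 0.14},
    {"dp": [-4,40,0],"spin": 0.017},
    {"dp": [-4,40,0],"spin": 0},
    {"dp": [-4,40,0],"spin": 0}
  ]
}}

```text
clock: 15.25
position: [0.5114, -0.1871, 0.3655]
ee_rot: [0.151, 0.989, 0.0, 0.0]
ft_force: [1.6, 0.3, -1.1]
grip_width: 0.113
grasp_force: 41.7
```

Call:
{"name": "arm_command", "arguments": {
  "plan": [
    {"dp": [-4,40,0],"spin": 0},
    {"dp": [-4,40,0],"spin": 0},
    {"dp": [-4,40,0],"spin": 0},
    {"dp": [-3,40,0],"spin": 0},
    {"dp": [-3,40,0],"spin": 0}
  ]
}}

```text
clock: 15.75
position: [0.5881, -0.0011, 0.3656]
ee_rot: [0.15, 0.989, 0.0, 0.0]
ft_force: [1.6, -0.0, -1.0]
grip_width: 0.11
grasp_force: 41.7
```

Call:
{"name": "arm_command", "arguments": {
  "plan": [
    {"dp": [0,15,0],"spin": 0},
    {"dp": [0,0,0],"spin": 0},
    {"dp": [0,0,0],"spin": 0},
    {"dp": [0,0,0],"spin": 0},
    {"dp": [0,0,0],"spin": 0}
  ]
}}

```text
clock: 16.25
position: [0.5921, 0.0102, 0.365]
ee_rot: [0.151, 0.988, -0.0, 0.0]
ft_force: [-0.0, 0.6, 0.1]
grip_width: 0.108
grasp_force: 41.7
```

```bash
python3 - <<'E'
from h import *
o,R=st(); p=cam("wrist"); im=viewer.camera("wrist"); cv2.imwrite("pics/n.png",im)
print(to((.5935,.0112,.320)), np.degrees(np.arctan2(R[1,0],R[0,0])))
print("keyhole px",proj(p,(.5942,.0110,.09)), "tip px if at bow nominal", proj(p,o["position"]-.0007*R[:,0]+R[:,2]*.214))
E
```

```text
t 16.25 p [0.5921 0.0102 0.365 ] x [-9.541e-01  2.994e-01 -2.000e-04] zx [ 2.e-04 -2.e-04 -1.e+00] q [-0.4   0.29  0.38  1.63 -0.11  1.25  1.26] w 0.108 gf 41.74022197723389 ft [-0.   0.6  0.1]
[-1.1  1.1 44.9] 162.57897853804553
keyhole px [[254.89725592 194.4034575 ]] tip px if at bow nominal [[252.91600519 221.24202322]]
```

View pics/n.png

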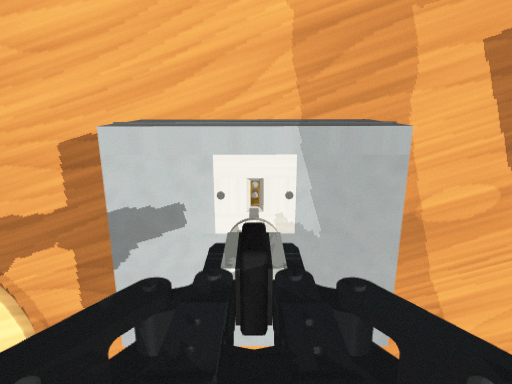

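The keyhole shows at (255,194) just as predicted, and the bit at (254,214) is in line with it. I'll shift 1 mm and go down.

Call:
{"name": "arm_command", "arguments": {
  "plan": [
    {"dp": [-1,1,20],"spin": 0},
    {"dp": [0,0,20],"spin": 0},
    {"dp": [0,0,10],"spin": 0},
    {"dp": [0,0,0],"spin": 0},
    {"dp": [0,0,0],"spin": 0}
  ]
}}

```text
clock: 16.8
position: [0.5938, 0.0122, 0.3154]
ee_rot: [0.151, 0.989, 0.0, 0.0]
ft_force: [-0.4, -0.4, -0.1]
grip_width: 0.114
grasp_force: 41.7
```

```bash
python3 - <<'E'
from h import *
o,R=st(); print(to((.5935,.0112,.277)), np.degrees(np.arctan2(R[1,0],R[0,0])))
E
```

```text
t 16.8 p [0.5938 0.0122 0.3154] x [-9.547e-01  2.976e-01 -5.000e-04] zx [ 6.e-04  1.e-04 -1.e+00] q [-0.4   0.34  0.37  1.68 -0.13  1.15  1.27] w 0.114 gf 41.74292743206024 ft [-0.4 -0.4 -0.1]
[ 0.  -1.  38.4] 162.68651342418278
```

Call:
{"name": "arm_command", "arguments": {
  "plan": [
    {"dp": [0,-0.6,5],"spin": 0},
    {"dp": [0,0,5],"spin": 0},
    {"dp": [0,0,4],"spin": 0},
    {"dp": [0,0,3],"spin": 0},
    {"dp": [0,0,0],"spin": 0}
  ]
}}

```text
clock: 17.3
position: [0.5933, 0.0116, 0.2972]
ee_rot: [0.15, 0.989, -0.0, -0.0]
ft_force: [-0.5, -0.7, -2.1]
grip_width: 0.111
grasp_force: 41.6
```

Call:
{"name": "arm_command", "arguments": {
  "plan": [
    {"dp": [0,0,2],"spin": 0},
    {"dp": [0,0,2],"spin": 0},
    {"dp": [0,0,0],"spin": 0}
  ]
}}

```text
clock: 17.6
position: [0.5934, 0.0116, 0.2934]
ee_rot: [0.15, 0.989, -0.0, -0.0]
ft_force: [0.1, -2.6, -1.8]
grip_width: 0.111
grasp_force: 41.6
```

It's in the slot, about 10 mm deep. Pushing on through the pins.

Call:
{"name": "arm_command", "arguments": {
  "plan": [
    {"dp": [0,0,2],"spin": 0},
    {"dp": [0,0,2],"spin": 0},
    {"dp": [0,0,2],"spin": 0},
    {"dp": [0,0,2],"spin": 0},
    {"dp": [0,0,2],"spin": 0}
  ]
}}

```text
clock: 18.1
position: [0.5936, 0.0115, 0.2846]
ee_rot: [0.15, 0.989, 0.0, 0.0]
ft_force: [-5.0, -4.7, 15.6]
grip_width: 0.107
grasp_force: 44.2
```

Call:
{"name": "arm_command", "arguments": {
  "plan": [
    {"dp": [0,0,2],"spin": 0},
    {"dp": [0,0,2],"spin": 0},
    {"dp": [0,0,1],"spin": 0},
    {"dp": [0,0,0],"spin": 0},
    {"dp": [0,0,0],"spin": 0}
  ]
}}

```text
clock: 18.6
position: [0.5936, 0.0114, 0.2802]
ee_rot: [0.151, 0.989, 0.0, 0.001]
ft_force: [-5.9, -3.6, 13.1]
grip_width: 0.112
grasp_force: 44.0
```

Call:
{"name": "arm_command", "arguments": {
  "plan": [
    {"dp": [0,0,1.5],"spin": 0},
    {"dp": [0,0,1.5],"spin": 0},
    {"dp": [0,0,1],"spin": 0},
    {"dp": [0,0,0],"spin": 0},
    {"dp": [0,0,0],"spin": 0}
  ]
}}

```text
clock: 19.1
position: [0.5938, 0.0114, 0.2769]
ee_rot: [0.151, 0.989, 0.0, 0.001]
ft_force: [-8.7, -3.7, 20.9]
grip_width: 0.113
grasp_force: 45.1
```

```bash
python3 - <<'E'
from h import *
o,R=st(); p=cam("wrist"); im=viewer.camera("wrist"); cv2.imwrite("pics/q.png",im)
cv2.imwrite("pics/r.png",cv2.resize(im[150:300,160:350],None,fx=3.8,fy=3.8))
E
```

```text
t 19.1 p [0.5938 0.0114 0.2769] x [-0.9546  0.2978 -0.0014] zx [ 1.6e-03  5.0e-04 -1.0e+00] q [-0.39  0.38  0.36  1.71 -0.15  1.08  1.29] w 0.113 gf 45.139503479003906 ft [-8.7 -3.7 20.9]
```

View pics/r.png

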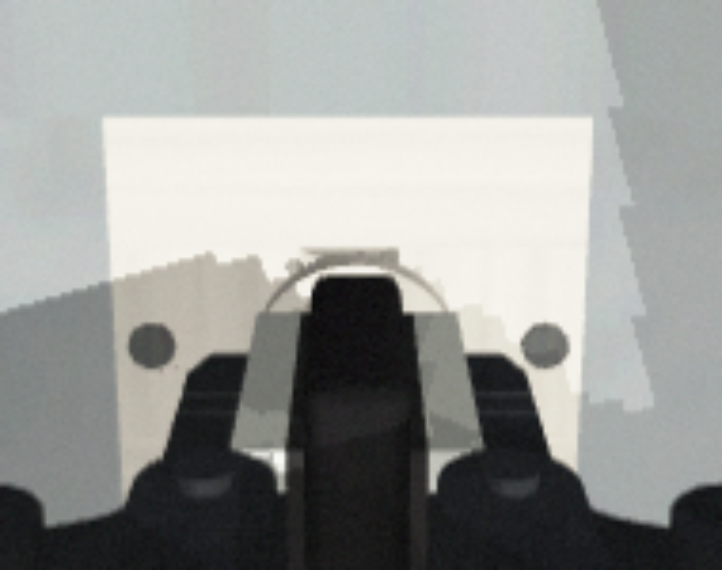

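The collar (centred near (355,300) in the crop) is almost flat on the plate, with only a sliver of funnel showing at (350,250). I'll push a little more to confirm the stop.

Call:
{"name": "arm_command", "arguments": {
  "plan": [
    {"dp": [0.5,0,1.5],"spin": 0},
    {"dp": [0.5,0,1.5],"spin": 0},
    {"dp": [0,0,0],"spin": 0},
    {"dp": [0,0,0],"spin": 0},
    {"dp": [0,0,0],"spin": 0}
  ]
}}

```text
clock: 19.65
position: [0.5935, 0.0112, 0.2766]
ee_rot: [0.151, 0.989, 0.001, 0.002]
ft_force: [-13.9, -4.4, 40.7]
grip_width: 0.107
grasp_force: 48.5
```

The stop is confirmed: z stays at 0.277 while the push rises to 41 N. I'll ease off to about 25 N and turn.

Call:
{"name": "arm_command", "arguments": {
  "plan": [
    {"dp": [-0.5,0,-0.8],"spin": 0},
    {"dp": [-0.5,0,-0.7],"spin": 0},
    {"dp": [0,0,0],"spin": 0},
    {"dp": [0,0,0],"spin": 0.06},
    {"dp": [0,0,0],"spin": 0.1}
  ]
}}

```text
clock: 20.15
position: [0.5941, 0.0112, 0.2767]
ee_rot: [0.23, 0.973, 0.001, 0.001]
ft_force: [-11.7, -4.1, 30.2]
grip_width: 0.112
grasp_force: 46.7
```

Call:
{"name": "arm_command", "arguments": {
  "plan": [
    {"dp": [0,0,0],"spin": 0.1},
    {"dp": [0,0,0],"spin": 0.1},
    {"dp": [0,0,0],"spin": 0.1},
    {"dp": [0,0,0],"spin": 0.1},
    {"dp": [0,0,0],"spin": 0.1}
  ]
}}

```text
clock: 20.65
position: [0.5943, 0.0111, 0.2767]
ee_rot: [0.465, 0.886, 0.001, 0.002]
ft_force: [-9.6, -3.4, 29.6]
grip_width: 0.112
grasp_force: 46.6
```

```bash
python3 - <<'E'
from h import *
o,R=st(); print(np.degrees(np.arctan2(R[1,0],R[0,0])),o["torque"])
E
```

```text
t 20.65 p [0.5943 0.0111 0.2767] x [-0.5683  0.8228 -0.0015] zx [ 3.8e-03  8.0e-04 -1.0e+00] q [-0.48  0.39  0.48  1.72 -0.2   1.08  0.66] w 0.112 gf 46.608654856681824 ft [-9.6 -3.4 29.6]
124.63226764396056 [-1.20532921  2.36962201  0.13435062]
```

Call:
{"name": "arm_command", "arguments": {
  "plan": [
    {"dp": [0,0,0],"spin": 0.1},
    {"dp": [0,0,0],"spin": 0.1},
    {"dp": [0,0,0],"spin": 0.1},
    {"dp": [0,0,0],"spin": 0.1},
    {"dp": [0,0,0],"spin": 0.1}
  ]
}}

```text
clock: 21.15
position: [0.5944, 0.011, 0.2767]
ee_rot: [0.669, 0.743, 0.002, 0.001]
ft_force: [-9.4, -4.7, 29.5]
grip_width: 0.111
grasp_force: 46.7
```

Call:
{"name": "arm_command", "arguments": {
  "plan": [
    {"dp": [0,0,0],"spin": 0.1},
    {"dp": [0,0,0],"spin": 0.1},
    {"dp": [0,0,0],"spin": 0.1},
    {"dp": [0,0,0],"spin": 0.1},
    {"dp": [0,0,0],"spin": 0.06}
  ]
}}

```text
clock: 21.65
position: [0.5944, 0.011, 0.2767]
ee_rot: [0.821, 0.571, 0.002, 0.001]
ft_force: [-9.9, -4.0, 31.8]
grip_width: 0.109
grasp_force: 47.1
```

Call:
{"name": "arm_command", "arguments": {
  "plan": [
    {"dp": [0,0,0],"spin": 0},
    {"dp": [0,0,0],"spin": 0},
    {"dp": [0,0,0],"spin": 0},
    {"dp": [0,0,0],"spin": 0},
    {"dp": [0,0,0],"spin": 0}
  ]
}}

```text
clock: 22.15
position: [0.5944, 0.0111, 0.2767]
ee_rot: [0.82, 0.573, 0.002, 0.001]
ft_force: [-9.8, -3.5, 31.4]
grip_width: 0.113
grasp_force: 47.0
```

```bash
python3 - <<'E'
from h import *
o,R=st(); print(np.degrees(np.arctan2(R[1,0],R[0,0])),o["torque"])
im=viewer.camera("wrist"); s=viewer.camera("scene")
print(cups("scene",s,0,(.4212,.3097))[1:])
cv2.imwrite("pics/s.png",np.hstack([cv2.resize(im[140:320,130:380],None,fx=2,fy=2),cv2.resize(s[140:230,245:310],(260,360))]))
E
```

```text
t 22.15 p [0.5944 0.0111 0.2767] x [0.3444 0.9388 0.0024] zx [ 0.0038  0.0012 -1.    ] q [-0.62  0.42  0.66  1.73 -0.29  1.09 -0.22] w 0.113 gf 46.965699791908264 ft [-9.8 -3.5 31.4]
69.85496497089404 [-0.90723854  2.36655738  0.03977528]
(217.0, 220.30767109175213, array([288.02304147, 162.09831029]))
```

```bash
python3 -c "
from h import *
print(manip.hand_in())"
```

```text
the job is handed in; nothing more can be done
None
```

I nested the cup in its twin and let go. The key is in the lock with its collar on the face, turned 1.62 rad clockwise and held with about 47 N grip; I handed the job in at 22 s, no verdict was returned, and I viewed 11 pictures, one over your limit of 10.

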